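Find the locking notch of an oven blower wheel and lock it

ROBOT

A 6-joint arm with a two-finger parallel gripper is mounted at the origin on the work surface. World frame = base frame: x ahead of the robot, y to its left, z up, the work surface at z = 0. Lengths are in mm, angles in rad, forces in N, time in s.
With the tool pointing down it reaches from about 350 to 975 mm from the base axis. Payload 7.1 kg.
Tool frame: the origin (TCP) lies between the finger pads; the fingertips stand 8 mm ahead of it and the grasp point (between the pads) lies 11 mm behind it; x points along the fingers, y is the direction in which the jaws open and shut, and the axes are right-handed (so a half turn about x gives the same grasp; the last joint's range is limited). The gripper opens to 88 mm and grips with 3 to 60 N. Pads are 20 mm wide; open, the fingers measure 115 mm over their backs; the gripper's body (75 mm by 178 mm) begins 61 mm behind the grasp point.
Start: joints at [1.241, 0.423, 1.63, -0, 1.089, -0.019], TCP at [191.106, 595.049, 230.675] pointing down, gripper open.
Joint ranges: [-3, 3], [-0.9, 2.11], [0.09, 2.58], [-1.31, 4.45], [0.11, 2.69], [-2.54, 2.54]. Speed limits (rad/s): [2.39, 2.39, 3.01, 3.14, 3.14, 3.14].

INTERFACE

Orientations are given as a rotation vector (axis times angle).
In Python, from workcell import ctrl gives the robot as it stands.
- The arm moves only by the tool apply_moves, never from a script. Its argument "increments" is a list of rows, each an object with "gripper": the opening in per cent of the stroke, from 0 (shut) to 100 (fully open); "delta_pos": the shift along the tool's x, y, z in cm, a list of three; "dr": the turn, a rotation vector about the tool's x, y, z in rad, a list of three. In form: [{"gripper": gripper, "delta_pos": [dx, dy, dz], "dr": [ax, ay, az]}, ...]. A call has exactly 5 rows; each row shifts and turns the commanded pose from where the row before left it, along the tool's axes as they then stand; what a row does not reach is not made up. A row lasts 1/12 s, in which the tool goes at most 41.7 mm and 7.16 degrees, less where a joint would pass 70% of its speed; a pose out of reach is approached as far as the arm can. A call with a gripper value outside its range is refused whole. The fingers move at their own pace and stop on an object; the grip force is fixed at half the most. Time passes only in rows, so rows that do not move let the fingers close, or fill a call up. It gives the time, the measured TCP pose, the force and the opening at its end, in the units of the state.
- ctrl.get_obs(): the state, without advancing time (a new reading comes with each control period).
- ctrl.get_image(name): name is "scene" or "top"; returns a dict with "img" (480x640x3 uint8, red, green, blue), "range_z" (480x640 float32, mm along the optical axis (not along the pixel's ray), 0 where there is no reading), "mtx" (3x3 intrinsics, pixels), "rvec" (rotation vector, rad) and "tvec" (3), from world to camera coordinates, as OpenCV has them. Camera axes: x right, y down, z forward; pixel columns grow to the right and rows downward; lengths in mm; the calibration is good to about 2 mm. A picture is of the moment at which its call begins.
- ctrl.close_job(): hands the job in, once; it reports no verdict.
The state is a dict: "t": time; "qpos": joint angles; "qvel": joint speeds; "joint_torque": joint torques, N m; "ee_pos": TCP position; "orientation": TCP orientation; "ft_force": force on the tool from outside, world axes, zero at the start; "moment": the same for the moment, N m; "width": finger opening in mm.
Only numpy, scipy, OpenCV 4.12 (cv2) and the standard library are available. Lean on these libraries where they do the work, as an engineer would, in place of code of your own. Each camera call takes 0.05 s, during which the arm holds its last target. There are 200 camera calls.

TASK

Take the steel locking pin from its holder and stand it in the guide hole above the blower wheel, letting go so that it rests on the wheel's flange. Then stroke the drum round with a light fingertip until the hidden notch comes to the top and the pin drops fully home, its head down on the guide block. Do not press hard on the thin drum or the stand, leave the other things alone and back away.

Things in the scene. Friction and masses are not known exactly. Their poses are not given: they have to be found in the camera images.
- stand: Drying-oven blower on a fixed service stand, cream base plate 220 x 170 x 12 mm. Origin on the bench under the wheel, x along the level axle (from the open drum at the robot's side to the grey motor), z up. Behind the wheel a 40 mm wide bracket carries the guide block. Pressing on the drum or any part of the stand with more than 12 N dents the thin sheet metal.
- axle (a point): Point on the wheel's level axle, 85 mm above the stand's origin; axes as the stand, axle along x; it does not turn. The wheel (drum and flange in one) turns freely either way without limit, about 0.012 N m friction, so it soon stops. The axle sits on rubber mounts: pressed from above, wheel and axle sink 1 mm per 3 N and spring back. Its angle is not measured.
- drum_top (a point): Top of the bare drum where a fingertip can stroke along the stand's y: x = -38 mm, 58 mm above the axle; fixed to the stand. Smooth aluminium drum of mean radius 58 mm, from x = -70 to +5 mm. It is mounted off-centre: its surface runs up to 2.5 mm in or out as it turns, phase unknown. Pressed, it gives straight down with the axle by 1 mm per 3 N.
- flange_top (a point): Top of the steel flange under the guide hole, x = +12 mm, 62 mm above the axle; fixed to the stand. The flange, radius 62 mm, from x = +5 to +19 mm, runs true within 1 mm, oiled. It has one notch, 16 mm wide and 14 mm deep, which starts out of sight behind the shroud, 103 to 200 degrees from the top round by the -y side: stroking the drum towards +y brings it up soonest.
- shroud_front (a point): Middle of the upper edge of the shroud's front wall, at x = -88 mm, 88 mm above the bench. Thin fixed aluminium walls of this height stand round the lower half of the wheel: this one and two side walls at y = +74 and -74 mm.
- guide (a point): Centre of the mouth of the guide hole, on the top face of the steel guide block (40 x 36 mm, 16 mm thick), 167 mm above the bench, at x = +12 mm, y = 0 of the stand. Vertical round through hole, 11.6 mm wide with a 2 mm chamfer, above the flange; the flange's top is 20 mm below this point. Axes as the stand.
- pin: Loose steel pin, some 55 g, 54 mm long: shaft 10 mm thick and 32 mm long, chamfered foot, then a round head 16 mm wide and 22 mm high. Origin at the foot's centre, z to the head. Starts upright in the holder, foot 4 mm above the bench. In the guide on the plain flange its origin is 20 mm below guide; in the notch it is 32 mm below, head on the guide block.
- pin_holder: Heavy grey plastic block 70 x 70 x 36 mm that stores the pin in a 13 mm through hole in its middle. Origin on the bench under its centre, z up.
- beaker: Bystander: glass beaker, 70 mm in diameter, 90 mm high; origin at the centre of its underside.
- bottle: Bystander: amber glass jar with black lid, 64 mm in diameter, 90 mm high; origin at the centre of its underside.
- screwdriver: Bystander: screwdriver with black handle, 160 mm long, lying on the bench; x along it.

How it is judged (in metres and radians):
On the way:
1. the pin stands in the guide, let go, its foot resting on the flange and not in the notch (z of pin in the frame of guide between -0.025 and -0.017 m and horizontal distance between pin and guide below 0.006 m and contact force between the fingers and pin below 0.1 N), for 0.2 s.
At the end, for the whole second after the job is handed in: The pin stands still in the guide hole, upright within 0.2 rad and within 6 mm of the hole's axis, its foot in the notch and its head within 3 mm of the guide block (z of pin in the frame of guide between -0.036 and -0.029 m and horizontal distance between pin and guide below 0.006 m and angle between pin's own z axis and vertical below 0.2 rad and linear speed of pin below 0.02 m/s); the robot touches nothing.
It fails at once if fingers or arm press on the drum or the stand with more than 12 N (contact force between any of the fingers, the arm and stand above 12 N).
It fails at once if the beaker, bottle or screwdriver is moved by more than 20 mm (distance of any of beaker, bottle, screwdriver from where it was at the start of the episode above 0.02 m).
It also fails if it takes over 72 s, if anything falls off the work surface, if the arm or the gripper's body presses on something with over 40 N, if the wrist force passes 120 N, or if a joint passes its speed limit or range.

## Working session

There is one attempt and no reset: what is moved stays moved. The work goes in short steps, Python scripts to look and compute and a tool call to move; the robot and the scene stay as the last step left them, time stands still between calls to the robot, and variables do not carry over. Pictures are saved under pics/ and viewed, about 8 in all and at most 12, crops included, and the job is handed in when it is done.

Besides the shell and the picture viewer there is one more tool, called after ">>>" by a JSON object that holds its "method" and its "body", one argument or row to a line. apply_moves: Moves the arm, as the interface text tells. Its arguments: {"type":"object","properties":{"increments":{"type":"array","items":{"type":"object","properties":{"gripper":{"type":"number"},"delta_pos":{"type":"array","items":{"type":"number"}},"dr":{"type":"array","items":{"type":"number"}}}}}},"required":["increments"]}

```bash
mkdir -p pics
cat > h.py <<'E'
import numpy as np,cv2,pickle
from workcell import ctrl
def grab(n,tag):
    d=ctrl.get_image(n); pickle.dump(d,open(f'pics/{tag}.pkl','wb'))
    cv2.imwrite(f'pics/{tag}.png',d['img'][...,::-1]); return d
def load(tag): return pickle.load(open(f'pics/{tag}.pkl','rb'))
def cloud(d):
    R=cv2.Rodrigues(np.array(d['rvec'],float))[0]; K=np.array(d['mtx']); z=d['range_z']
    v,u=np.mgrid[:480,:640]
    P=np.stack([(u-K[0,2])/K[0,0]*z,(v-K[1,2])/K[1,1]*z,z],-1)
    W=(P-np.array(d['tvec']).ravel())@R
    W[z==0]=np.nan; return W
E
python3 - <<'E'
from h import *
o=ctrl.get_obs();print({k:np.round(v,3) for k,v in o.items()})
for n in('scene','top'):
    d=grab(n,n+'0');R=cv2.Rodrigues(np.array(d['rvec'],float))[0];print(n,(-R.T@np.array(d['tvec']).ravel()).round(),np.round(d['mtx'],1).tolist())
E
```

```text
{'t': np.float64(0.0), 'qpos': array([ 1.241,  0.424,  1.631, -0.   ,  1.089, -0.019]), 'qvel': array([ 0.   , -0.001, -0.001,  0.001, -0.001, -0.002]), 'joint_torque': array([-0.0000e+00, -5.4462e+01, -2.7366e+01,  6.4000e-02,  2.3000e-02,
       -0.0000e+00]), 'ee_pos': array([190.934, 594.555, 229.921]), 'orientation': array([ 0.243,  1.557, -0.245]), 'ft_force': array([0.03 , 0.089, 0.51 ]), 'moment': array([ 0.001,  0.002, -0.044]), 'width': np.float64(87.581)}
scene [975. 311. 756.] [[487.1, 0.0, 316.2], [0.0, 487.1, 241.8], [0.0, 0.0, 1.0]]
top [ 442.   14. 1282.] [[582.9, 0.0, 322.7], [0.0, 582.9, 239.0], [0.0, 0.0, 1.0]]
```

View pics/scene0.png

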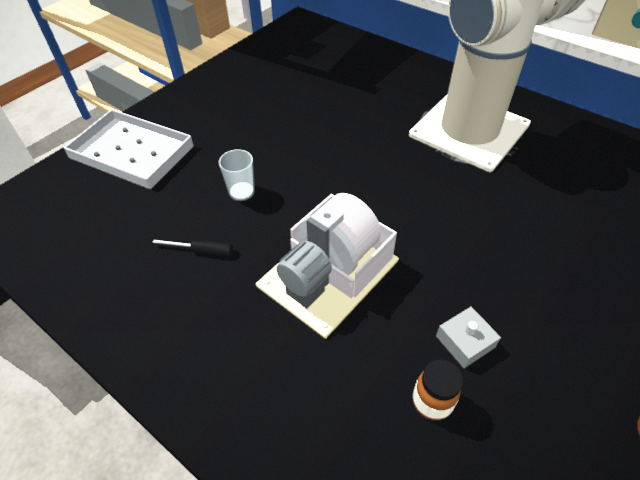

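View pics/top0.png

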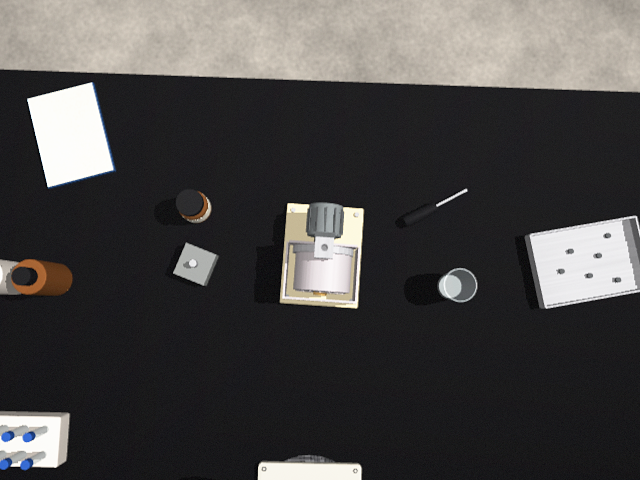

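The scene view shows the stand at about (330,260), the holder and pin at (470,333), the jar at (438,390) and the beaker at (238,175). In the top view the guide block is at about (323,245), the pin at (193,263), the jar at (193,206), the beaker at (458,285) and the screwdriver at (432,207).

Run:
```python
from h import *
d=load('top0');W=cloud(d);s=load('scene0');S=cloud(s)
def comp(W,img,box,z0,z1,name,rect=False):
    u0,v0,u1,v1=box;m=np.zeros(W.shape[:2],bool);m[v0:v1,u0:u1]=1
    m&=(W[...,2]>z0)&(W[...,2]<z1)
    P=W[m];print(name,len(P),'med',np.median(P,0).round(1),'min',P.min(0).round(1),'max',P.max(0).round(1),end=' ')
    if rect:print(cv2.minAreaRect(P[:,:2].astype(np.float32)),end='')
    print()
comp(W,0,(300,225,345,262),155,180,'guideT',1)
comp(S,0,(295,190,355,250),160,175,'guideS',1)
comp(W,0,(165,235,225,295),28,42,'holderT',1)
comp(S,0,(430,300,510,370),28,42,'holderS',1)
comp(W,0,(165,235,225,295),52,65,'pinT',1)
comp(S,0,(430,300,510,370),52,65,'pinS',1)
comp(W,0,(270,195,380,315),6,18,'baseT',1)
comp(W,0,(270,195,380,315),80,96,'shroudT',1)
comp(W,0,(150,180,230,230),80,100,'jar',1)
comp(W,0,(430,260,490,310),60,100,'beaker',1)
K=np.array(d['mtx'])
a=cv2.resize(d['img'][190:320,265:385],None,fx=5,fy=5,interpolation=cv2.INTER_CUBIC)[...,::-1][:600]
b=cv2.resize(d['img'][235:295,165:225],None,fx=3,fy=3,interpolation=cv2.INTER_CUBIC)[...,::-1]
c=np.zeros((600,800,3),np.uint8);c[:a.shape[0],:600]=a;c[:180,610:790]=b
cv2.imwrite('pics/crop1.png',c)
```

```text
guideT 478 med [555.4 -13.8 167.7] min [527.8 -33.2 157.6] max [578.8   5.3 174.6] ((553.5791015625, -13.208961486816406), (38.592193603515625, 50.149234771728516), 87.46043395996094)
guideS 611 med [559.3 -11.7 166.8] min [530.2 -34.3 160.1] max [582.5   7.  170.3] ((556.3289184570312, -13.656452178955078), (52.3071403503418, 41.272640228271484), 0.023867767304182053)
holderT 1029 med [517.3 256.3  36.6] min [474.1 212.9  28.2] max [562.6 302.4  41.9] ((518.1001586914062, 257.5513916015625), (71.78587341308594, 69.9616928100586), 69.8315658569336)
holderS 1659 med [525.7 260.2  36.2] min [474.6 214.   28. ] max [564.9 302.7  41.8] ((520.4181518554688, 257.9708251953125), (71.05139923095703, 71.90945434570312), 69.77650451660156)
pinT 45 med [518.7 257.   58.3] min [510.4 250.   52.9] max [525.5 265.1  64.9] ((518.0614013671875, 257.4258117675781), (14.570159912109375, 15.220987319946289), 84.63886260986328)
pinS 84 med [522.4 258.7  58.1] min [512.8 250.8  52.4] max [528.6 265.6  61. ] ((520.7017211914062, 258.1007995605469), (15.172869682312012, 14.971900939941406), 52.77682113647461)
baseT 2981 med [577.2  14.8  12.6] min [ 416.6 -139.8    6. ] max [680.1 103.9  18. ] ((549.2125854492188, -20.260215759277344), (260.1330261230469, 241.87548828125), 1.4783021211624146)
shroudT 558 med [493.5  -1.   89.1] min [444.1 -89.4  80.3] max [643.4  66.5  95.7] ((544.562255859375, -13.514015197753906), (152.17782592773438, 196.04991149902344), 87.47644805908203)
jar 597 med [641.3 264.2  90.4] min [613.7 236.5  80.8] max [669.9 294.4  98. ] ((641.6796264648438, 264.5494689941406), (55.52410125732422, 55.05982208251953), 32.00923538208008)
beaker 379 med [ 487.9 -311.9   84.6] min [ 452.1 -332.1   60.5] max [ 519.9 -261.8   97.7] ((486.567626953125, -296.97344970703125), (69.24706268310547, 67.88911437988281), 63.72551727294922)
```

View pics/crop1.png

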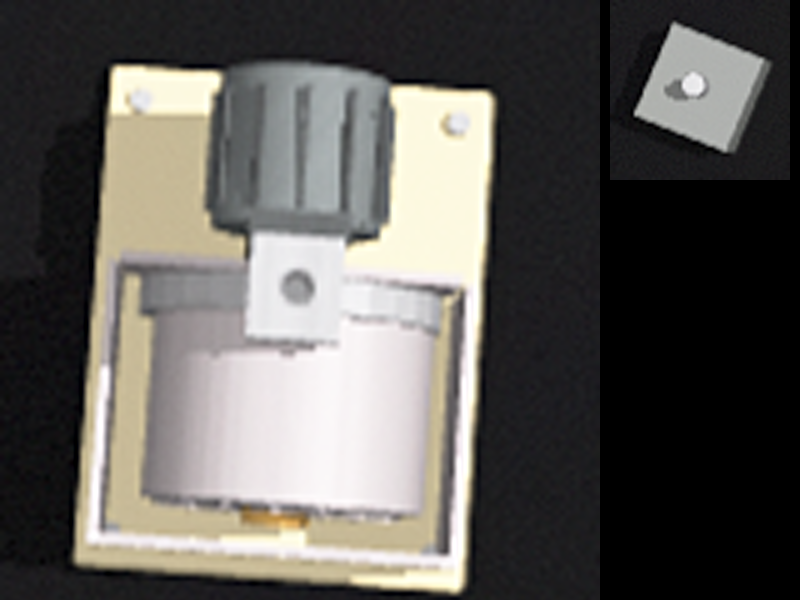

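```bash
cat >> h.py <<'E'
def ray(d,u,v,z):
    R=cv2.Rodrigues(np.array(d['rvec'],float))[0];t=np.array(d['tvec'],float).ravel()
    n=cv2.undistortPoints(np.array([[[u,v]]],float),np.array(d['mtx'],float),None)[0,0]
    c=-R.T@t;r=R.T@np.array([n[0],n[1],1]);return c+r*(z-c[2])/r[2]
def crop(d,u0,v0,w,h,k,f):
    cv2.imwrite(f,cv2.resize(d['img'][v0:v0+h,u0:u0+w],None,fx=k,fy=k,interpolation=cv2.INTER_CUBIC)[...,::-1])
E
python3 - <<'E'
from h import *
d=load('top0')
f=lambda u,v,z:ray(d,265+(u+.5)/5-.5,190+(v+.5)/5-.5,z)[:2]
c=[f(*p,12) for p in((112,68),(495,92),(465,590),(75,565))]
print(np.round(c,1),np.mean(c,0).round(1))
for a,b in((3,0),(2,1)):e=c[b]-c[a];print('x yaw',np.degrees(np.arctan2(e[1],e[0])),np.hypot(*e))
for a,b in((1,0),(2,3)):e=c[b]-c[a];print('y yaw',np.degrees(np.arctan2(-e[0],e[1])),np.hypot(*e))
print('hole',f(297,287,167))
print('pin top',ray(d,165+(84-.5)/3+.0,235+(85)/3-.3,58))
s=load('scene0');crop(s,280,185,130,95,6,'pics/crop2.png')
E
```

```text
[[ 659.4   65.6]
 [ 653.8 -103.7]
 [ 434.9  -94.8]
 [ 441.2   74.4]] [547.3 -14.6]
x yaw -2.3128251687154786 218.31534425416893
x yaw -2.3445710998518137 219.1175481029208
y yaw -1.8727372625947292 169.44477122866581
y yaw -2.143860565021232 169.3191024107986
hole [549.8400842  -14.45249772]
pin top [518.76174241 256.26394561  58.        ]
```

View pics/crop2.png

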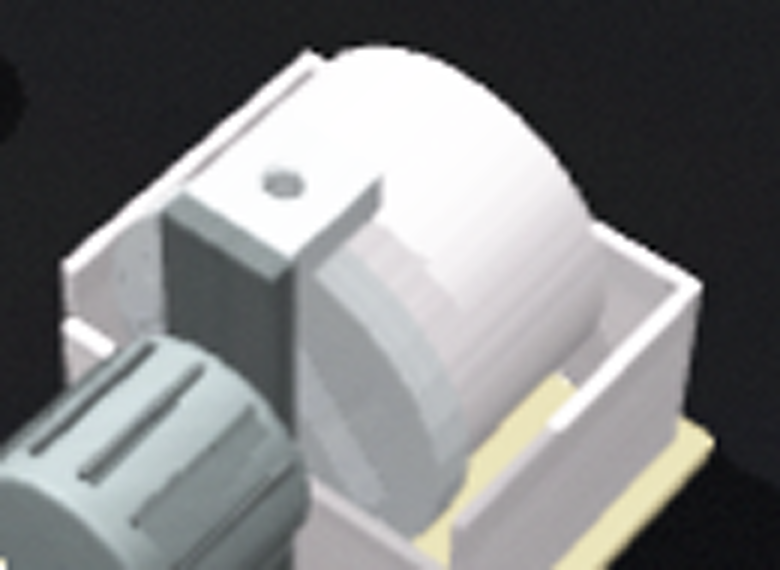

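The hole is at crop pixel (283,184), on the guide block's top face. I'll combine both cameras and work out the tool axes.

```bash
cat >> h.py <<'E'
def state():
    o=ctrl.get_obs();R=cv2.Rodrigues(np.array(o['orientation'],float))[0]
    return o,R
YAW=np.radians(-2.2)
def goto(x,y,z,down=True):
    """tool-axes shift (cm) to world target (mm) and turn to: tool x down, jaws along stand y"""
    o,R=state();p=np.array([x,y,z])
    best=None
    for s in(1,-1):
        Y=s*np.array([-np.sin(YAW),np.cos(YAW),0]);X=np.array([0,0,-1.]);T=np.stack([X,Y,np.cross(X,Y)],1)
        r=cv2.Rodrigues(R.T@T)[0].ravel()
        if best is None or np.linalg.norm(r)<np.linalg.norm(best):best=r
    print('t',o['t'].round(2),'p',o['ee_pos'].round(1),'F',o['ft_force'].round(2),'w',o['width'].round(1),'\nR',R.round(4).tolist(),'q6',o['qpos'][5].round(2),'\nd_tool cm',(R.T@(p-o['ee_pos'])/10).round(3),'turn',best.round(4))
E
python3 - <<'E'
from h import *
s=load('scene0');print('hole scene',ray(s,280+283.5/6-.5,185+184.5/6-.5,167))
goto(519.5,257.5,130)
E
```

```text
hole scene [552.58916613 -13.06494685 167.        ]Traceback (most recent call last):
  File "<stdin>", line 3, in <module>
  File "h.py", line 31, in goto
    print('t',o['t'].round(2),'p',o['ee_pos'].round(1),'F',o['ft_force'].round(2),'w',o['width'].round(1),'\nR',R.round(4).tolist(),'q6',o['qpos'][5].round(2),'\nd_tool cm',(R.T@(p-o['ee_pos'])/10).round(3),'turn',best.round(4))
              ^^^^^^^^^^^^
AttributeError: 'float' object has no attribute 'round'
```

```bash
sed -i "s/print('t',o\['t'\].round(2)/o={k:np.asarray(v,float) for k,v in o.items()};print('t',o['t'].round(2)/" h.py
python3 - <<'E'
from h import *
goto(519.5,257.5,130)
E
```

```text
t 0.1 p [191.  594.6 230. ] F [-0.48 -0.67  0.39] w 88.4 
R [[-0.0004, 0.3058, 0.9521], [-0.0013, 0.9521, -0.3058], [-1.0, -0.0013, -0.0]] q6 -0.02 
d_tool cm [ 10.029 -22.036  41.589] turn [-2.724e-01 -2.000e-04  1.300e-03]
```

Run:
```python
from h import *
W=cloud(load('top0'))
for u,v in((20,275),(30,278),(55,278),(40,290),(20,440),(150,430),(40,380)):print(u,v,W[v,u].round())
```

```text
20 275 [480. 561. 161.]
30 278 [475. 543. 159.]
55 278 [479. 525.  91.]
40 290 [454. 536. 127.]
20 440 [152. 585.  55.]
150 430 [166. 340.   1.]
40 380 [264. 580.  -2.]
```

>>> {"method": "apply_moves", "body": {
  "increments": [
    {"gripper": 100,"delta_pos": [0,0,0],"dr": [-0.091,0,0]},
    {"gripper": 100,"delta_pos": [0,0,0],"dr": [-0.091,0,0]},
    {"gripper": 100,"delta_pos": [0,0,0],"dr": [-0.09,0,0]},
    {"gripper": 100,"delta_pos": [-1,0,0],"dr": [0,0,0]},
    {"gripper": 100,"delta_pos": [-1,0,0],"dr": [0,0,0]}
  ]
}}

```text
t: 0.52
ee_pos: [190.9, 594.5, 250.6]
orientation: [0.031, 1.571, -0.034]
ft_force: [-0.2, 0.7, -0.4]
width: 87.8
```

Run:
```python
from h import *
goto(519.5,257.5,130)
```

```text
t 0.52 p [190.9 594.5 250.6] F [-0.24  0.74 -0.43] w 87.8 
R [[-0.0007, 0.0414, 0.9991], [-0.0019, 0.9991, -0.0414], [-1.0, -0.0019, -0.0006]] q6 -0.29 
d_tool cm [ 12.103 -32.289  34.235] turn [-0.003  -0.0006  0.0019]
```

>>> {"method": "apply_moves", "body": {
  "increments": [
    {"gripper": 100,"delta_pos": [0,-2.7,2.4],"dr": [0,0,0]},
    {"gripper": 100,"delta_pos": [0,-2.7,2.4],"dr": [0,0,0]},
    {"gripper": 100,"delta_pos": [0,-2.7,2.4],"dr": [0,0,0]},
    {"gripper": 100,"delta_pos": [0,-2.7,2.4],"dr": [0,0,0]},
    {"gripper": 100,"delta_pos": [0,-2.7,2.4],"dr": [0,0,0]}
  ]
}}

```text
t: 0.93
ee_pos: [306.7, 454.5, 252.0]
orientation: [0.033, 1.57, -0.031]
ft_force: [1.0, 0.8, 0.7]
width: 88.0
```

>>> {"method": "apply_moves", "body": {
  "increments": [
    {"gripper": 100,"delta_pos": [0,-2.7,2.8],"dr": [0,0,0]},
    {"gripper": 100,"delta_pos": [0,-2.7,2.8],"dr": [0,0,0]},
    {"gripper": 100,"delta_pos": [0,-2.7,2.8],"dr": [0,0,0]},
    {"gripper": 100,"delta_pos": [0,-2.7,2.8],"dr": [0,0,0]},
    {"gripper": 100,"delta_pos": [0,-2.7,2.8],"dr": [0,0,0]}
  ]
}}

```text
t: 1.35
ee_pos: [441.9, 313.9, 252.1]
orientation: [0.034, 1.569, -0.032]
ft_force: [0.2, 1.7, 0.0]
width: 87.8
```

>>> {"method": "apply_moves", "body": {
  "increments": [
    {"gripper": 80,"delta_pos": [2,-1.8,2.5],"dr": [-0.003,-0.0006,0.0019]},
    {"gripper": 70,"delta_pos": [2.5,-1.5,2.5],"dr": [0,0,0]},
    {"gripper": 60,"delta_pos": [2.8,-1,2],"dr": [0,0,0]},
    {"gripper": 50,"delta_pos": [3,-0.6,1],"dr": [0,0,0]},
    {"gripper": 50,"delta_pos": [1.8,-0.3,0.2],"dr": [0,0,0]}
  ]
}}

```text
t: 1.77
ee_pos: [522.2, 259.0, 128.2]
orientation: [0.033, 1.57, -0.031]
ft_force: [-0.1, 0.3, -0.4]
width: 57.9
```

Run:
```python
from h import *
goto(519.6,257.6,47)
```

```text
t 1.77 p [522.2 259.  128.2] F [-0.13  0.26 -0.42] w 57.9 
R [[0.0006, 0.0409, 0.9992], [0.0016, 0.9992, -0.0409], [-1.0, 0.0017, 0.0006]] q6 -1.09 
d_tool cm [ 8.115 -0.16  -0.256] turn [-0.0026  0.0006 -0.0017]
```

>>> {"method": "apply_moves", "body": {
  "increments": [
    {"gripper": 45,"delta_pos": [1.5,-0.15,-0.25],"dr": [0,0,0]},
    {"gripper": 45,"delta_pos": [1.8,0,0],"dr": [0,0,0]},
    {"gripper": 45,"delta_pos": [1.8,0,0],"dr": [0,0,0]},
    {"gripper": 45,"delta_pos": [1.8,0,0],"dr": [0,0,0]},
    {"gripper": 45,"delta_pos": [1.1,0,0],"dr": [0,0,0]}
  ]
}}

```text
t: 2.18
ee_pos: [518.1, 259.1, 48.9]
orientation: [0.032, 1.57, -0.029]
ft_force: [0.0, -0.3, 0.4]
width: 39.4
```

>>> {"method": "apply_moves", "body": {
  "increments": [
    {"gripper": 45,"delta_pos": [0,0,0],"dr": [0,0,0]},
    {"gripper": 10,"delta_pos": [0,0,0],"dr": [0,0,0]},
    {"gripper": 10,"delta_pos": [0,0,0],"dr": [0,0,0]},
    {"gripper": 10,"delta_pos": [0,0,0],"dr": [0,0,0]},
    {"gripper": 10,"delta_pos": [0,0,0],"dr": [0,0,0]}
  ]
}}

```text
t: 2.6
ee_pos: [518.7, 259.4, 50.8]
orientation: [0.03, 1.568, -0.026]
ft_force: [-0.3, -0.1, 0.8]
width: 16.6
```

Run:
```python
from h import *
goto(519.6,257.6,47)
```

```text
t 2.6 p [518.7 259.4  50.8] F [-0.31 -0.11  0.81] w 16.6 
R [[0.0023, 0.036, 0.9993], [0.0026, 0.9993, -0.036], [-1.0, 0.0027, 0.0022]] q6 -1.09 
d_tool cm [ 0.377 -0.181  0.096] turn [ 0.0024  0.0022 -0.0027]
```

>>> {"method": "apply_moves", "body": {
  "increments": [
    {"gripper": 10,"delta_pos": [-2,0,0],"dr": [0,0,0]},
    {"gripper": 10,"delta_pos": [-4,0,0],"dr": [0,0,0]},
    {"gripper": 10,"delta_pos": [-4,0,0],"dr": [0,0,0]},
    {"gripper": 10,"delta_pos": [-4,0,0],"dr": [0,0,0]},
    {"gripper": 10,"delta_pos": [-4,0,0],"dr": [0,0,0]}
  ]
}}

```text
t: 3.02
ee_pos: [517.6, 258.6, 232.1]
orientation: [0.03, 1.569, -0.027]
ft_force: [0.2, -0.2, -0.3]
width: 15.3
```

>>> {"method": "apply_moves", "body": {
  "increments": [
    {"gripper": 10,"delta_pos": [-1.2,0,0],"dr": [0,0,0]},
    {"gripper": 10,"delta_pos": [0,-2.5,0.4],"dr": [0,0,0]},
    {"gripper": 10,"delta_pos": [0,-3.5,0.6],"dr": [0,0,0]},
    {"gripper": 10,"delta_pos": [0,-3.5,0.6],"dr": [0,0,0]},
    {"gripper": 10,"delta_pos": [0,-3.5,0.6],"dr": [0,0,0]}
  ]
}}

```text
t: 3.43
ee_pos: [534.9, 126.9, 241.6]
orientation: [0.029, 1.57, -0.026]
ft_force: [0.8, 0.1, -0.6]
width: 15.2
```

>>> {"method": "apply_moves", "body": {
  "increments": [
    {"gripper": 10,"delta_pos": [0,-3.5,0.6],"dr": [0,0,0]},
    {"gripper": 10,"delta_pos": [0,-3.5,0.6],"dr": [0,0,0]},
    {"gripper": 10,"delta_pos": [0,-3.5,0.5],"dr": [0,0,0]},
    {"gripper": 10,"delta_pos": [0,-2.5,0.36],"dr": [0,0,0]},
    {"gripper": 10,"delta_pos": [0,-1,0],"dr": [0,0,0]}
  ]
}}

```text
t: 3.85
ee_pos: [550.9, -15.6, 241.1]
orientation: [0.031, 1.57, -0.029]
ft_force: [-0.7, -0.4, -0.4]
width: 15.0
```

Run:
```python
from h import *
import time
for i in range(2):
    d=grab('top','top1');s=grab('scene','scene1');
    goto(551.2,-12.5,240)
R=cv2.Rodrigues(np.array(s['rvec'],float))[0]
a=cv2.projectPoints(np.array([[551.,-13,187]]),np.array(s['rvec']),np.array(s['tvec']),np.array(s['mtx']),None)[0];print(a)
crop(s,270,110,130,100,6,'pics/crop3.png')
```

```text
t 3.95 p [550.5 -13.9 241. ] F [-0.11  1.06 -0.54] w 15.8 
R [[0.0004, 0.0387, 0.9993], [0.002, 0.9992, -0.0387], [-1.0, 0.002, 0.0003]] q6 -1.58 
d_tool cm [0.1   0.139 0.063] turn [-0.0003  0.0003 -0.002 ]
t 4.05 p [550.5 -11.9 241.1] F [-0.02 -0.04  0.31] w 15.3 
R [[0.0004, 0.0362, 0.9993], [0.0024, 0.9993, -0.0362], [-1.0, 0.0024, 0.0003]] q6 -1.58 
d_tool cm [ 0.105 -0.06   0.067] turn [ 0.0022  0.0003 -0.0024]
[[[327.36780186 206.27405312]]]
```

View pics/crop3.png

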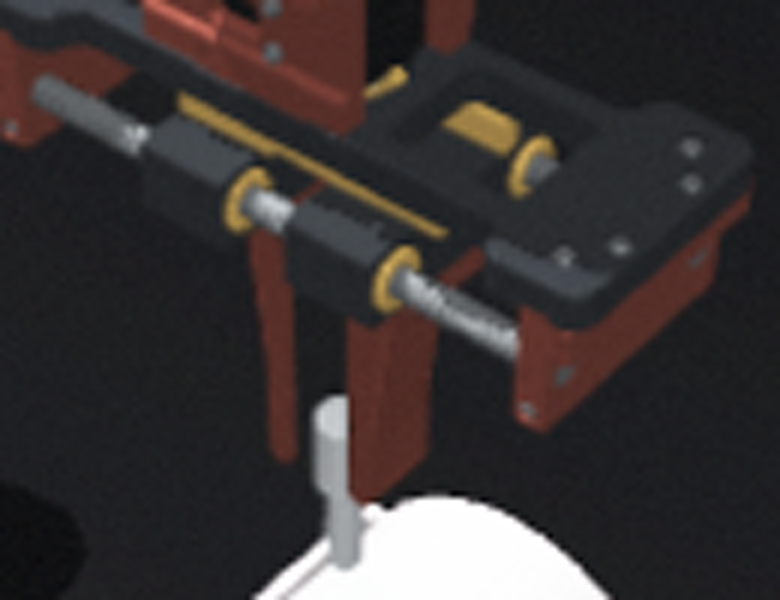

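The crop shows the pin upright in the fingers, with its foot centre at crop pixel (345,559) and the right finger covering part of the head.

Run:
```python
from h import *
s=load('scene1')
for z in(190,194):print(ray(s,270+345.5/6-.5,110+559.5/6-.5,z).round(1))
P=[]
for i in range(4):
    ctrl.get_image('top');o,_=state();P.append(o['ee_pos'])
print(np.round(P,1),np.mean(P,0).round(2))
```

```text
[547.4 -16.3 190. ]
[550.4 -14.  194. ]
[[550.6 -11.4 241.1]
 [550.6 -11.2 241.1]
 [550.7 -11.2 241.1]
 [550.7 -11.3 241.1]] [550.65 -11.29 241.11]
```

>>> {"method": "apply_moves", "body": {
  "increments": [
    {"gripper": 10,"delta_pos": [0.8,-0.06,0.03],"dr": [0,0,0]},
    {"gripper": 10,"delta_pos": [0.8,0,0],"dr": [0,0,0]},
    {"gripper": 10,"delta_pos": [0.7,0,0],"dr": [0,0,0]},
    {"gripper": 10,"delta_pos": [0.3,0,0],"dr": [0,0,0]},
    {"gripper": 10,"delta_pos": [0.2,0,0],"dr": [0,0,0]}
  ]
}}

```text
t: 4.67
ee_pos: [550.6, -13.0, 212.0]
orientation: [0.03, 1.572, -0.027]
ft_force: [-0.2, 0.4, -0.4]
width: 15.0
```

>>> {"method": "apply_moves", "body": {
  "increments": [
    {"gripper": 10,"delta_pos": [0.1,0,0],"dr": [0,0,0]},
    {"gripper": 10,"delta_pos": [0.1,0,0],"dr": [0,0,0]},
    {"gripper": 10,"delta_pos": [0.1,0,0],"dr": [0,0,0]},
    {"gripper": 10,"delta_pos": [0,0,0],"dr": [0,0,0]},
    {"gripper": 10,"delta_pos": [0,0,0],"dr": [0,0,0]}
  ]
}}

```text
t: 5.08
ee_pos: [550.9, -13.2, 210.2]
orientation: [0.03, 1.57, -0.027]
ft_force: [-1.5, -0.3, -0.7]
width: 15.2
```

>>> {"method": "apply_moves", "body": {
  "increments": [
    {"gripper": 10,"delta_pos": [0.1,0,0],"dr": [0,0,0]},
    {"gripper": 10,"delta_pos": [0.1,0,0],"dr": [0,0,0]},
    {"gripper": 10,"delta_pos": [0.1,0,0],"dr": [0,0,0]},
    {"gripper": 10,"delta_pos": [0,0,0],"dr": [0,0,0]},
    {"gripper": 10,"delta_pos": [0,0,0],"dr": [0,0,0]}
  ]
}}

```text
t: 5.5
ee_pos: [550.9, -13.1, 207.0]
orientation: [0.03, 1.57, -0.027]
ft_force: [-1.8, -0.1, -0.6]
width: 15.0
```

Run:
```python
from h import *
for i in range(3):
    s=grab('scene','scene2');goto(551,-13,200)
crop(s,270,150,130,80,6,'pics/crop4.png')
```

```text
t 5.55 p [551.  -13.2 207. ] F [-2.57 -0.08 -0.88] w 15.3 
R [[0.0002, 0.0358, 0.9994], [0.0018, 0.9994, -0.0358], [-1.0, 0.0019, 0.0002]] q6 -1.58 
d_tool cm [0.703 0.014 0.004] turn [ 0.0026  0.0002 -0.0019]
t 5.6 p [551.  -13.2 207.1] F [-1.23 -0.17 -1.02] w 14.9 
R [[0.0003, 0.0357, 0.9994], [0.0018, 0.9994, -0.0357], [-1.0, 0.0018, 0.0003]] q6 -1.58 
d_tool cm [ 0.706  0.014 -0.001] turn [ 0.0027  0.0003 -0.0018]
t 5.65 p [551.  -13.2 207.1] F [-2.55 -1.6  -0.67] w 15.4 
R [[0.0003, 0.0357, 0.9994], [0.0018, 0.9994, -0.0357], [-1.0, 0.0018, 0.0003]] q6 -1.58 
d_tool cm [ 0.708  0.014 -0.001] turn [ 0.0027  0.0003 -0.0018]
```

View pics/crop4.png

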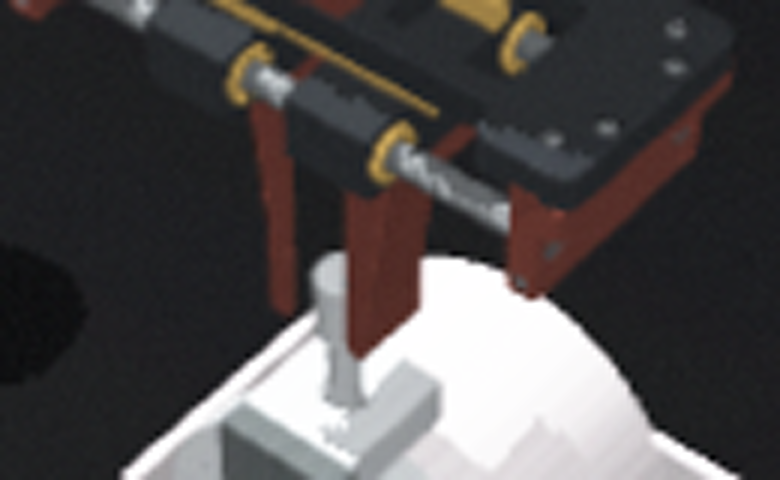

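The foot is going into the hole, at about crop pixel (343,400) against an expected hole centre of (340,391). A side force of about -2 N in x suggests a small shift towards -x before going lower.

>>> {"method": "apply_moves", "body": {
  "increments": [
    {"gripper": 10,"delta_pos": [0,0,-0.05],"dr": [0,0,0]},
    {"gripper": 10,"delta_pos": [0.2,0,-0.03],"dr": [0,0,0]},
    {"gripper": 10,"delta_pos": [0.2,0,0],"dr": [0,0,0]},
    {"gripper": 10,"delta_pos": [0.2,0,0],"dr": [0,0,0]},
    {"gripper": 10,"delta_pos": [0,0,0],"dr": [0,0,0]}
  ]
}}

```text
t: 6.07
ee_pos: [550.3, -13.1, 200.7]
orientation: [0.03, 1.57, -0.027]
ft_force: [-1.2, -0.7, -0.3]
width: 15.2
```

>>> {"method": "apply_moves", "body": {
  "increments": [
    {"gripper": 10,"delta_pos": [0.1,0,0],"dr": [0,0,0]},
    {"gripper": 10,"delta_pos": [0.1,0,0],"dr": [0,0,0]},
    {"gripper": 10,"delta_pos": [0.1,0,0],"dr": [0,0,0]},
    {"gripper": 10,"delta_pos": [0,0,0],"dr": [0,0,0]},
    {"gripper": 10,"delta_pos": [0,0,0],"dr": [0,0,0]}
  ]
}}

```text
t: 6.48
ee_pos: [550.3, -13.1, 198.1]
orientation: [0.03, 1.57, -0.027]
ft_force: [-1.3, -0.4, -0.5]
width: 15.3
```

>>> {"method": "apply_moves", "body": {
  "increments": [
    {"gripper": 10,"delta_pos": [0.1,0,-0.03],"dr": [0,0,0]},
    {"gripper": 10,"delta_pos": [0.1,0,0],"dr": [0,0,0]},
    {"gripper": 10,"delta_pos": [0.1,0,0],"dr": [0,0,0]},
    {"gripper": 10,"delta_pos": [0,0,0],"dr": [0,0,0]},
    {"gripper": 10,"delta_pos": [0,0,0],"dr": [0,0,0]}
  ]
}}

```text
t: 6.9
ee_pos: [550.1, -13.0, 195.1]
orientation: [0.03, 1.57, -0.027]
ft_force: [-1.1, -0.3, -0.7]
width: 15.2
```

Now I release to a modest opening, hold, and then rise straight up.

>>> {"method": "apply_moves", "body": {
  "increments": [
    {"gripper": 40,"delta_pos": [0,0,0],"dr": [0,0,0]},
    {"gripper": 40,"delta_pos": [0,0,0],"dr": [0,0,0]},
    {"gripper": 40,"delta_pos": [0,0,0],"dr": [0,0,0]},
    {"gripper": 40,"delta_pos": [0,0,0],"dr": [0,0,0]},
    {"gripper": 40,"delta_pos": [0,0,0],"dr": [0,0,0]}
  ]
}}

```text
t: 7.32
ee_pos: [550.1, -13.1, 195.2]
orientation: [0.03, 1.57, -0.027]
ft_force: [-0.6, -0.2, -0.3]
width: 34.9
```

>>> {"method": "apply_moves", "body": {
  "increments": [
    {"gripper": 40,"delta_pos": [-1.5,0,0],"dr": [0,0,0]},
    {"gripper": 40,"delta_pos": [-2,0,0],"dr": [0,0,0]},
    {"gripper": 40,"delta_pos": [-2,0,0],"dr": [0,0,0]},
    {"gripper": 20,"delta_pos": [0,0,-3],"dr": [0,0,0]},
    {"gripper": 0,"delta_pos": [0,0,-3],"dr": [0,0,0]}
  ]
}}

```text
t: 7.73
ee_pos: [491.1, -11.1, 251.3]
orientation: [0.03, 1.567, -0.027]
ft_force: [-0.4, 0.5, 0.4]
width: 25.1
```

Run:
```python
from h import *
s=grab('scene','scene3');d=grab('top','top3');goto(500.5,-11.4,180)
crop(s,280,170,130,95,6,'pics/crop5.png')
W=cloud(s);P=W[170:230,300:350].reshape(-1,3);P=P[(np.hypot(P[:,0]-551,P[:,1]+13)<14)&(P[:,2]>172)&(P[:,2]<225)];print(len(P),np.percentile(P[:,2],[0,50,90,98]) if len(P) else 0)
```

```text
t 7.83 p [486.1 -10.8 249.8] F [ 0.13 -0.02  0.79] w 17.7 
R [[-0.0024, 0.0358, 0.9994], [0.0021, 0.9994, -0.0358], [-1.0, 0.002, -0.0024]] q6 -1.58 
d_tool cm [ 6.98  -0.019  1.461] turn [ 0.0026 -0.0024 -0.002 ]
150 [172.01408902 195.79098739 201.42770399 202.23324031]
```

View pics/crop5.png

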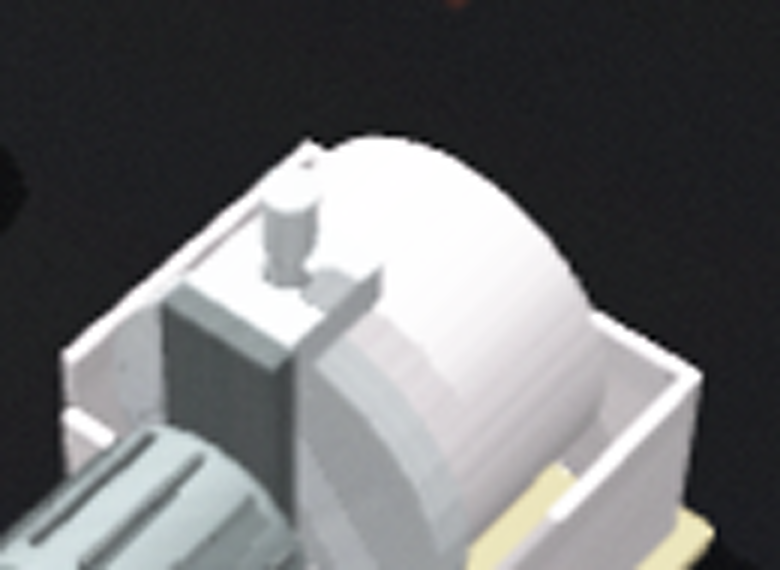

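The pin stands upright in the guide with its head clear of the block. Its top is at crop pixel (290,190), about 201 mm high, so it is on the flange. Next I move above the drum with the fingers shut.

>>> {"method": "apply_moves", "body": {
  "increments": [
    {"gripper": 0,"delta_pos": [1.5,-0.7,0.5],"dr": [0,0,0]},
    {"gripper": 0,"delta_pos": [2.2,-0.8,0.52],"dr": [0,0,0]},
    {"gripper": 0,"delta_pos": [2.2,0,0],"dr": [0,0,0]},
    {"gripper": 0,"delta_pos": [2,0,0],"dr": [0,0,0]},
    {"gripper": 0,"delta_pos": [1,0,0],"dr": [0,0,0]}
  ]
}}

```text
t: 8.25
ee_pos: [499.3, -26.3, 159.0]
orientation: [0.03, 1.572, -0.027]
ft_force: [0.1, -0.2, 0.3]
width: 0.4
```

>>> {"method": "apply_moves", "body": {
  "increments": [
    {"gripper": 0,"delta_pos": [0.1,0,0],"dr": [0,0,0]},
    {"gripper": 0,"delta_pos": [0,0,0],"dr": [0,0,0]},
    {"gripper": 0,"delta_pos": [0,0,0],"dr": [0,0,0]},
    {"gripper": 0,"delta_pos": [0,0,0],"dr": [0,0,0]},
    {"gripper": 0,"delta_pos": [0,0,0],"dr": [0,0,0]}
  ]
}}

```text
t: 8.67
ee_pos: [500.5, -26.2, 161.2]
orientation: [0.029, 1.568, -0.027]
ft_force: [0.7, -0.3, 0.1]
width: 0.2
```

Run:
```python
from h import *
goto(500.3,-26,151)
F=[]
for i in range(4): ctrl.get_image('top');F.append(state()[0]['ft_force'])
print(np.round(F,2))
```

```text
t 8.67 p [500.5 -26.2 161.2] F [ 0.68 -0.26  0.14] w 0.2 
R [[0.0027, 0.0357, 0.9994], [0.0017, 0.9994, -0.0357], [-1.0, 0.0018, 0.0026]] q6 -1.61 
d_tool cm [ 1.015  0.02  -0.026] turn [ 0.0027  0.0026 -0.0018]
[[ 0.03  0.39  0.22]
 [ 0.43  0.49 -0.37]
 [-0.17 -0.31 -0.21]
 [ 0.37  0.1   0.97]]
```

>>> {"method": "apply_moves", "body": {
  "increments": [
    {"gripper": 0,"delta_pos": [0.2,0,0],"dr": [0,0,0]},
    {"gripper": 0,"delta_pos": [0.2,0,0],"dr": [0,0,0]},
    {"gripper": 0,"delta_pos": [0.1,0,0],"dr": [0,0,0]},
    {"gripper": 0,"delta_pos": [0.1,0,0],"dr": [0,0,0]},
    {"gripper": 0,"delta_pos": [0,0,0],"dr": [0,0,0]}
  ]
}}

```text
t: 9.28
ee_pos: [499.6, -26.2, 153.8]
orientation: [0.03, 1.571, -0.027]
ft_force: [-0.3, 0.3, 0.5]
width: 0.5
```

>>> {"method": "apply_moves", "body": {
  "increments": [
    {"gripper": 0,"delta_pos": [0.05,0,0],"dr": [0,0,0]},
    {"gripper": 0,"delta_pos": [0.05,0,0],"dr": [0,0,0]},
    {"gripper": 0,"delta_pos": [0.05,0,0],"dr": [0,0,0]},
    {"gripper": 0,"delta_pos": [0,0,0],"dr": [0,0,0]},
    {"gripper": 0,"delta_pos": [0,0,0],"dr": [0,0,0]}
  ]
}}

```text
t: 9.7
ee_pos: [499.8, -26.2, 152.6]
orientation: [0.029, 1.57, -0.027]
ft_force: [1.1, 0.1, 0.2]
width: 0.1
```

>>> {"method": "apply_moves", "body": {
  "increments": [
    {"gripper": 0,"delta_pos": [0.05,0,0],"dr": [0,0,0]},
    {"gripper": 0,"delta_pos": [0.05,0,0],"dr": [0,0,0]},
    {"gripper": 0,"delta_pos": [0.05,0,0],"dr": [0,0,0]},
    {"gripper": 0,"delta_pos": [0,0,0],"dr": [0,0,0]},
    {"gripper": 0,"delta_pos": [0,0,0],"dr": [0,0,0]}
  ]
}}

```text
t: 10.12
ee_pos: [499.7, -26.2, 151.1]
orientation: [0.03, 1.57, -0.027]
ft_force: [-0.3, 0.2, 0.4]
width: 0.6
```

>>> {"method": "apply_moves", "body": {
  "increments": [
    {"gripper": 0,"delta_pos": [0.05,0,0],"dr": [0,0,0]},
    {"gripper": 0,"delta_pos": [0.05,0,0],"dr": [0,0,0]},
    {"gripper": 0,"delta_pos": [0.05,0,0],"dr": [0,0,0]},
    {"gripper": 0,"delta_pos": [0,0,0],"dr": [0,0,0]},
    {"gripper": 0,"delta_pos": [0,0,0],"dr": [0,0,0]}
  ]
}}

```text
t: 10.53
ee_pos: [499.8, -26.2, 149.6]
orientation: [0.03, 1.57, -0.027]
ft_force: [-0.6, -0.0, 0.6]
width: 0.7
```

>>> {"method": "apply_moves", "body": {
  "increments": [
    {"gripper": 0,"delta_pos": [0.05,0,0],"dr": [0,0,0]},
    {"gripper": 0,"delta_pos": [0.05,0,0],"dr": [0,0,0]},
    {"gripper": 0,"delta_pos": [0.05,0,0],"dr": [0,0,0]},
    {"gripper": 0,"delta_pos": [0,0,0],"dr": [0,0,0]},
    {"gripper": 0,"delta_pos": [0,0,0],"dr": [0,0,0]}
  ]
}}

```text
t: 10.95
ee_pos: [499.7, -26.2, 148.2]
orientation: [0.029, 1.57, -0.027]
ft_force: [-1.8, -0.1, 2.9]
width: 0.5
```

>>> {"method": "apply_moves", "body": {
  "increments": [
    {"gripper": 0,"delta_pos": [0,0.2,0],"dr": [0,0,0]},
    {"gripper": 0,"delta_pos": [0,0.3,0],"dr": [0,0,0]},
    {"gripper": 0,"delta_pos": [0,0.3,0],"dr": [0,0,0]},
    {"gripper": 0,"delta_pos": [0,0.2,0],"dr": [0,0,0]},
    {"gripper": 0,"delta_pos": [0,0,0],"dr": [0,0,0]}
  ]
}}

```text
t: 11.37
ee_pos: [500.2, -15.6, 148.4]
orientation: [0.029, 1.57, -0.026]
ft_force: [-1.5, 0.5, 5.8]
width: 0.6
```

>>> {"method": "apply_moves", "body": {
  "increments": [
    {"gripper": 0,"delta_pos": [-0.02,0.3,0],"dr": [0,0,0]},
    {"gripper": 0,"delta_pos": [0,0.4,0],"dr": [0,0,0]},
    {"gripper": 0,"delta_pos": [0,0.4,0],"dr": [0,0,0]},
    {"gripper": 0,"delta_pos": [0,0.3,0],"dr": [0,0,0]},
    {"gripper": 0,"delta_pos": [0,0,0],"dr": [0,0,0]}
  ]
}}

```text
t: 11.78
ee_pos: [500.9, -1.5, 148.6]
orientation: [0.03, 1.569, -0.026]
ft_force: [-0.6, 1.3, 5.4]
width: 0.3
```

>>> {"method": "apply_moves", "body": {
  "increments": [
    {"gripper": 0,"delta_pos": [0.03,0.3,0],"dr": [0,0,0]},
    {"gripper": 0,"delta_pos": [0.05,0.3,0],"dr": [0,0,0]},
    {"gripper": 0,"delta_pos": [0.06,0.3,0],"dr": [0,0,0]},
    {"gripper": 0,"delta_pos": [0.06,0.3,0],"dr": [0,0,0]},
    {"gripper": 0,"delta_pos": [0,0,0],"dr": [0,0,0]}
  ]
}}

```text
t: 12.2
ee_pos: [501.3, 10.5, 146.5]
orientation: [0.03, 1.569, -0.026]
ft_force: [-2.6, 2.7, 5.3]
width: 0.5
```

Run:
```python
from h import *
d=grab('top','top4');s=grab('scene','scene4');goto(500.3,-41,160)
a,b=load('top3')['img'],d['img']
a2=cv2.resize(a[225:305,270:370],None,fx=4,fy=4,interpolation=cv2.INTER_CUBIC)
b2=cv2.resize(b[225:305,270:370],None,fx=4,fy=4,interpolation=cv2.INTER_CUBIC)
t=np.hstack([a2,b2])
x=cv2.resize(load('scene3')['img'][185:265,310:380],None,fx=3.5,fy=3.5);y=cv2.resize(s['img'][185:265,310:380],None,fx=3.5,fy=3.5)
u=np.zeros((x.shape[0],800,3),np.uint8);u[:,:x.shape[1]]=x;u[:,400:400+y.shape[1]]=y
cv2.imwrite('pics/cmp.png',np.vstack([t,u])[:600,:,::-1])
```

```text
t 12.3 p [501.4  10.3 146.6] F [-0.83  1.25  5.84] w 0.2 
R [[0.0013, 0.0357, 0.9994], [0.0024, 0.9994, -0.0357], [-1.0, 0.0024, 0.0013]] q6 -1.54 
d_tool cm [-1.355 -5.125  0.079] turn [ 0.0027  0.0012 -0.0024]
```

View pics/cmp.png

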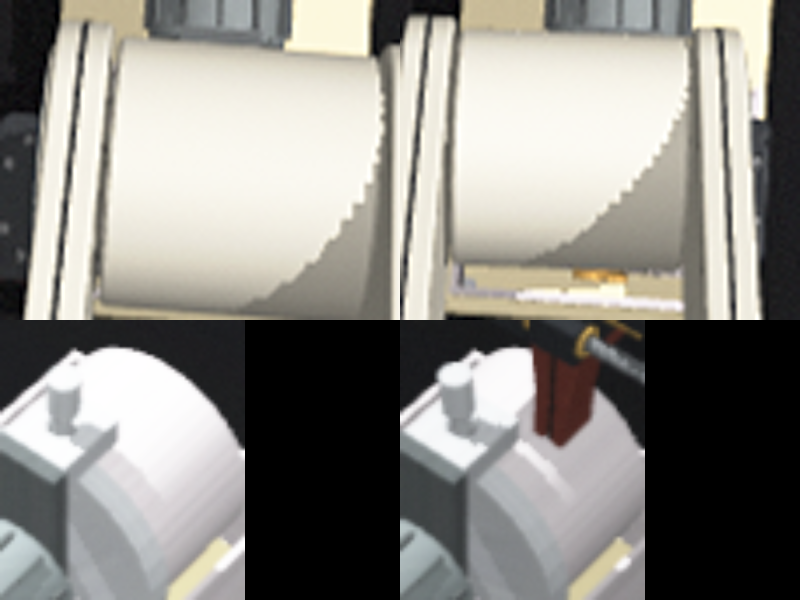

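The comparison shows the arm covering the flange from above, and the plain drum shows no rotation marks; the pin is still standing at crop pixel (455,390). The contact force has been steady at about 5.5 N. I'll return for the next stroke.

>>> {"method": "apply_moves", "body": {
  "increments": [
    {"gripper": 0,"delta_pos": [-0.6,0,0],"dr": [0,0,0]},
    {"gripper": 0,"delta_pos": [-0.4,-1,0],"dr": [0,0,0]},
    {"gripper": 0,"delta_pos": [0,-1.6,0],"dr": [0,0,0]},
    {"gripper": 0,"delta_pos": [0,-1.4,0],"dr": [0,0,0]},
    {"gripper": 0,"delta_pos": [0,-0.6,-0.08],"dr": [0,0,0]}
  ]
}}

```text
t: 12.72
ee_pos: [498.6, -37.9, 156.5]
orientation: [0.03, 1.57, -0.028]
ft_force: [-0.5, -0.1, -0.4]
width: 0.3
```

>>> {"method": "apply_moves", "body": {
  "increments": [
    {"gripper": 0,"delta_pos": [0.3,0,0],"dr": [0,0,0]},
    {"gripper": 0,"delta_pos": [0.2,0,0],"dr": [0,0,0]},
    {"gripper": 0,"delta_pos": [0.2,0,0],"dr": [0,0,0]},
    {"gripper": 0,"delta_pos": [0.15,0,0],"dr": [0,0,0]},
    {"gripper": 0,"delta_pos": [0,0,0],"dr": [0,0,0]}
  ]
}}

```text
t: 13.13
ee_pos: [498.3, -35.9, 147.6]
orientation: [0.029, 1.571, -0.026]
ft_force: [-2.3, -2.2, 5.9]
width: 0.6
```

>>> {"method": "apply_moves", "body": {
  "increments": [
    {"gripper": 0,"delta_pos": [-0.14,0.5,0],"dr": [0,0,0]},
    {"gripper": 0,"delta_pos": [-0.1,0.5,0],"dr": [0,0,0]},
    {"gripper": 0,"delta_pos": [-0.06,0.5,0],"dr": [0,0,0]},
    {"gripper": 0,"delta_pos": [-0.02,0.5,0],"dr": [0,0,0]},
    {"gripper": 0,"delta_pos": [0,0.3,0],"dr": [0,0,0]}
  ]
}}

```text
t: 13.55
ee_pos: [499.6, -12.2, 151.2]
orientation: [0.029, 1.57, -0.026]
ft_force: [-1.6, -1.3, 3.1]
width: 0.2
```

>>> {"method": "apply_moves", "body": {
  "increments": [
    {"gripper": 0,"delta_pos": [0.02,0.5,0],"dr": [0,0,0]},
    {"gripper": 0,"delta_pos": [0.03,0.5,0],"dr": [0,0,0]},
    {"gripper": 0,"delta_pos": [0.05,0.5,0],"dr": [0,0,0]},
    {"gripper": 0,"delta_pos": [0.09,0.5,0],"dr": [0,0,0]},
    {"gripper": 0,"delta_pos": [0.12,0.4,0],"dr": [0,0,0]}
  ]
}}

```text
t: 13.97
ee_pos: [500.6, 11.6, 148.1]
orientation: [0.03, 1.569, -0.026]
ft_force: [-1.1, 2.1, 5.3]
width: 0.5
```

```bash
cat > pz.py <<'E'
from h import *
s=grab('scene','sc_last');W=cloud(s);P=W[160:250,290:360].reshape(-1,3)
P=P[(np.hypot(P[:,0]-551,P[:,1]+13)<11)&(P[:,2]>172)&(P[:,2]<215)];print('pin top',len(P),np.percentile(P[:,2],[50,90,97]).round(1) if len(P) else 0)
goto(500.3,-37,160)
E
python3 pz.py
```

```text
pin top 152 [193.1 199.6 201. ]
t 14.02 p [500.5  12.1 147.9] F [-1.16  2.03  5.76] w 0.6 
R [[0.0011, 0.0357, 0.9994], [0.0026, 0.9994, -0.0357], [-1.0, 0.0026, 0.001]] q6 -1.54 
d_tool cm [-1.227 -4.907  0.158] turn [ 0.0026  0.001  -0.0026]
```

>>> {"method": "apply_moves", "body": {
  "increments": [
    {"gripper": 0,"delta_pos": [-0.6,0,0],"dr": [0,0,0]},
    {"gripper": 0,"delta_pos": [-0.4,-1,0],"dr": [0,0,0]},
    {"gripper": 0,"delta_pos": [0,-1.6,0],"dr": [0,0,0]},
    {"gripper": 0,"delta_pos": [0,-1.6,0],"dr": [0,0,0]},
    {"gripper": 0,"delta_pos": [0,-0.7,0],"dr": [0,0,0]}
  ]
}}

```text
t: 14.43
ee_pos: [498.4, -40.0, 158.1]
orientation: [0.03, 1.57, -0.028]
ft_force: [0.0, -0.1, 0.4]
width: 0.6
```

>>> {"method": "apply_moves", "body": {
  "increments": [
    {"gripper": 0,"delta_pos": [0.3,0,0],"dr": [0,0,0]},
    {"gripper": 0,"delta_pos": [0.2,0,0],"dr": [0,0,0]},
    {"gripper": 0,"delta_pos": [0.2,0,0],"dr": [0,0,0]},
    {"gripper": 0,"delta_pos": [0.2,0,0],"dr": [0,0,0]},
    {"gripper": 0,"delta_pos": [0,0,0],"dr": [0,0,0]}
  ]
}}

```text
t: 14.85
ee_pos: [498.3, -37.8, 148.5]
orientation: [0.029, 1.571, -0.026]
ft_force: [-1.8, -1.7, 4.1]
width: 0.7
```

>>> {"method": "apply_moves", "body": {
  "increments": [
    {"gripper": 0,"delta_pos": [-0.14,0.5,0],"dr": [0,0,0]},
    {"gripper": 0,"delta_pos": [-0.12,0.5,0],"dr": [0,0,0]},
    {"gripper": 0,"delta_pos": [-0.07,0.5,0],"dr": [0,0,0]},
    {"gripper": 0,"delta_pos": [-0.02,0.5,0],"dr": [0,0,0]},
    {"gripper": 0,"delta_pos": [0,0.4,0],"dr": [0,0,0]}
  ]
}}

```text
t: 15.27
ee_pos: [499.5, -13.3, 152.6]
orientation: [0.029, 1.57, -0.026]
ft_force: [-1.0, -0.6, 3.4]
width: 0.4
```

```bash
python3 pz.py
```

```text
pin top 152 [193.8 200.6 201.1]
t 15.32 p [499.5 -12.9 152.6] F [-1.89  1.02  2.82] w 0.4 
R [[0.001, 0.0352, 0.9994], [0.0022, 0.9994, -0.0352], [-1.0, 0.0023, 0.0009]] q6 -1.59 
d_tool cm [-0.748 -2.404  0.166] turn [ 0.0032  0.0009 -0.0023]
```

>>> {"method": "apply_moves", "body": {
  "increments": [
    {"gripper": 0,"delta_pos": [0.01,0.5,0],"dr": [0,0,0]},
    {"gripper": 0,"delta_pos": [0.02,0.5,0],"dr": [0,0,0]},
    {"gripper": 0,"delta_pos": [0.05,0.5,0],"dr": [0,0,0]},
    {"gripper": 0,"delta_pos": [0.09,0.5,0],"dr": [0,0,0]},
    {"gripper": 0,"delta_pos": [0.12,0.4,0],"dr": [0,0,0]}
  ]
}}

```text
t: 15.73
ee_pos: [500.4, 10.5, 149.6]
orientation: [0.03, 1.57, -0.026]
ft_force: [0.5, 0.7, 4.5]
width: 0.6
```

```bash
python3 pz.py
```

```text
pin top 151 [193.6 199.7 200.1]
t 15.78 p [500.4  11.  149.4] F [-1.48  1.88  3.67] w 1.0 
R [[0.0009, 0.0356, 0.9994], [0.0024, 0.9994, -0.0356], [-1.0, 0.0024, 0.0008]] q6 -1.54 
d_tool cm [-1.071 -4.79   0.164] turn [ 0.0028  0.0008 -0.0024]
```

>>> {"method": "apply_moves", "body": {
  "increments": [
    {"gripper": 0,"delta_pos": [-0.6,0,0],"dr": [0,0,0]},
    {"gripper": 0,"delta_pos": [-0.4,-1,0.1],"dr": [0,0,0]},
    {"gripper": 0,"delta_pos": [0,-1.6,0],"dr": [0,0,0]},
    {"gripper": 0,"delta_pos": [0,-1.6,0],"dr": [0,0,0]},
    {"gripper": 0,"delta_pos": [0,-0.6,0],"dr": [0,0,0]}
  ]
}}

```text
t: 16.2
ee_pos: [499.5, -40.3, 159.8]
orientation: [0.03, 1.57, -0.028]
ft_force: [-0.1, -1.1, 1.3]
width: 0.7
```

>>> {"method": "apply_moves", "body": {
  "increments": [
    {"gripper": 0,"delta_pos": [0.3,0,0],"dr": [0,0,0]},
    {"gripper": 0,"delta_pos": [0.2,0,0],"dr": [0,0,0]},
    {"gripper": 0,"delta_pos": [0.2,0,0],"dr": [0,0,0]},
    {"gripper": 0,"delta_pos": [0.2,0,0],"dr": [0,0,0]},
    {"gripper": 0,"delta_pos": [0.05,0,0],"dr": [0,0,0]}
  ]
}}

```text
t: 16.62
ee_pos: [499.2, -37.7, 149.5]
orientation: [0.029, 1.571, -0.026]
ft_force: [-0.1, -0.3, -0.6]
width: 0.3
```

>>> {"method": "apply_moves", "body": {
  "increments": [
    {"gripper": 0,"delta_pos": [0.05,0,0],"dr": [0,0,0]},
    {"gripper": 0,"delta_pos": [0.05,0,0],"dr": [0,0,0]},
    {"gripper": 0,"delta_pos": [0.05,0,0],"dr": [0,0,0]},
    {"gripper": 0,"delta_pos": [0,0,0],"dr": [0,0,0]},
    {"gripper": 0,"delta_pos": [0,0,0],"dr": [0,0,0]}
  ]
}}

```text
t: 17.03
ee_pos: [499.4, -38.2, 148.6]
orientation: [0.029, 1.57, -0.027]
ft_force: [-2.4, 0.1, 2.2]
width: 0.6
```

>>> {"method": "apply_moves", "body": {
  "increments": [
    {"gripper": 0,"delta_pos": [-0.1,0.5,0],"dr": [0,0,0]},
    {"gripper": 0,"delta_pos": [-0.1,0.5,0],"dr": [0,0,0]},
    {"gripper": 0,"delta_pos": [-0.06,0.5,0],"dr": [0,0,0]},
    {"gripper": 0,"delta_pos": [-0.02,0.5,0],"dr": [0,0,0]},
    {"gripper": 0,"delta_pos": [0,0.4,0],"dr": [0,0,0]}
  ]
}}

```text
t: 17.45
ee_pos: [500.6, -13.5, 151.6]
orientation: [0.029, 1.569, -0.026]
ft_force: [-1.9, -3.5, 4.6]
width: 0.4
```

```bash
python3 pz.py
```

```text
pin top 125 [186.3 190.7 191.3]
t 17.5 p [500.6 -13.2 151.5] F [-1.33 -0.86  3.82] w 0.3 
R [[0.0013, 0.035, 0.9994], [0.0018, 0.9994, -0.035], [-1.0, 0.0018, 0.0012]] q6 -1.59 
d_tool cm [-0.849 -2.376  0.051] turn [ 0.0034  0.0012 -0.0018]
```

The pin has dropped. I'll lift off straight up and check how far it went.

>>> {"method": "apply_moves", "body": {
  "increments": [
    {"gripper": 0,"delta_pos": [-0.5,0,0],"dr": [0,0,0]},
    {"gripper": 0,"delta_pos": [-1,0,0],"dr": [0,0,0]},
    {"gripper": 0,"delta_pos": [-2,0,0],"dr": [0,0,0]},
    {"gripper": 0,"delta_pos": [-3,0,-1],"dr": [0,0,0]},
    {"gripper": 0,"delta_pos": [-3,0,-2],"dr": [0,0,0]}
  ]
}}

```text
t: 17.92
ee_pos: [471.4, -13.4, 247.7]
orientation: [0.03, 1.569, -0.027]
ft_force: [-0.2, 0.7, -0.2]
width: 0.4
```

>>> {"method": "apply_moves", "body": {
  "increments": [
    {"gripper": 0,"delta_pos": [0,0,-3],"dr": [0,0,0]},
    {"gripper": 0,"delta_pos": [0,0,-3],"dr": [0,0,0]},
    {"gripper": 0,"delta_pos": [0,0,-3],"dr": [0,0,0]},
    {"gripper": 0,"delta_pos": [0,0,0],"dr": [0,0,0]},
    {"gripper": 0,"delta_pos": [0,0,0],"dr": [0,0,0]}
  ]
}}

```text
t: 18.33
ee_pos: [379.8, -10.1, 247.1]
orientation: [0.03, 1.568, -0.027]
ft_force: [-0.0, -0.1, -0.1]
width: 0.4
```

```bash
for i in 1 2 3; do python3 pz.py | head -1; done
python3 - <<'E'
from h import *
s=load('sc_last');W=cloud(s)
for tag in('scene3','sc_last'):
    P=cloud(load(tag))[160:250,290:360].reshape(-1,3);P=P[(np.hypot(P[:,0]-551,P[:,1]+13)<8)]
    h,e=np.histogram(P[:,2],np.arange(160,206,1.));print(tag,h.tolist())
crop(s,290,180,90,65,8,'pics/crop6.png')
E
```

```text
pin top 117 [187.4 189.9 190.4]
pin top 117 [186.9 190.  190.7]
pin top 118 [187.5 189.7 190.4]
scene3 [0, 0, 1, 0, 0, 10, 7, 4, 4, 4, 2, 3, 4, 1, 2, 1, 0, 0, 0, 0, 1, 1, 2, 3, 0, 2, 5, 2, 1, 0, 2, 3, 0, 2, 1, 1, 0, 4, 3, 8, 16, 20, 3, 0, 0]
sc_last [0, 0, 0, 0, 0, 0, 3, 4, 0, 3, 2, 2, 0, 2, 4, 2, 3, 1, 3, 6, 1, 4, 1, 2, 1, 3, 3, 5, 18, 20, 9, 1, 0, 0, 0, 0, 0, 0, 0, 0, 0, 0, 0, 0, 0]
```

View pics/crop6.png

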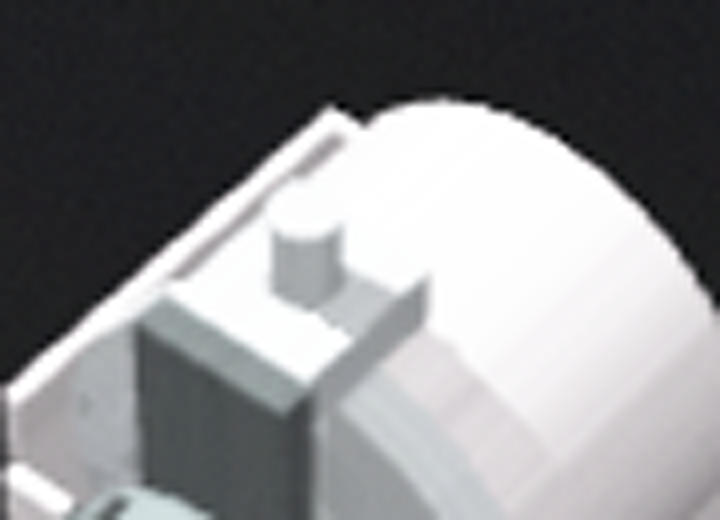

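The head sits flush on the block at crop pixel (305,290) with no shaft showing. The pin's top fell from about 201 to about 189 mm, which matches the 12 mm expected. The arm is clear, so I'm handing in.

```bash
python3 -c "
from workcell import ctrl
print(ctrl.get_obs()['ft_force'],ctrl.get_obs()['qvel']);print(ctrl.close_job())"
```

```text
[ 0.01036125 -0.27106762  0.6042501 ] [ 0.00058173  0.0122643  -0.00201099 -0.00242875  0.001178   -0.00159179]
the job is handed in; nothing more can be done
None
```

The job is handed in: the locking pin is fully home in the guide hole, with its head flush on the guide block. It took about 18.5 s of the 72 s allowed, and the interface reports no verdict.

- **Placing the pin:** I took it from the holder, lowered it into the guide and let go. Its top then measured about 201 mm high, which is where it should be with the foot on the plain flange.
- **Turning the drum:** Three light strokes towards +y and about half of a fourth brought the notch round, and the pin dropped. Vertical force on the drum peaked at 5.9 N in the readings. Force is only read at the end of each move, so a brief higher value between readings would not have shown.
- **Last checks:** After I backed off, the pin's top measured about 189 mm. That is the 12 mm drop expected, and the last image shows the pin upright with no gap under its head. The arm was about 170 mm from the pin and almost at rest, with wrist force at noise level.

Not everything was checked:
- **Pin height:** the per-image upper readings were 190.4–190.7 mm, about 1 mm above the main peak, which is within the depth noise.
- **Camera agreement:** the two cameras disagreed by about 2.5 mm on the hole position, so I used their mean. The pin still went in, with a side force of 1–2.5 N.
- **Bystanders:** I did not re-measure the beaker, bottle or screwdriver, but the arm never went near them at their height.

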